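# Latch the lunch tin and pull-test its catch

## Task

Press the lunch tin's lid shut and slide its catch fully home over the lid's front lip. Then prove that the catch holds: pull straight up on the lid's bar handle with about 15 N for a good second, not so hard that the catch is strained (keep clearly below 22 N), and let go, leaving the tin latched and the other things on the table where they are.

Things in the scene. Friction and masses are not known exactly. Their poses are not given: they have to be found in the camera images.
- tin_center (a point): Aluminium lunch tin, 130 (x) by 210 (y) by 60 mm with lid, bolted to a pine board of 230 by 270 by 18 mm screwed to the table; cannot move. Point: tin's centre at the level of the shut lid's top (78 mm above the table). x points from the front (lip, catch) to the back (hinge), y along the front, z up. The hinge line runs along y at x = +65, z = -5 mm.
- lid_pad (a point): Bare spot on the lid's top face, near its front corner on the +y side, where there is room to press; turns with the lid, z away from the lid. With the lid shut it lies at (-40, 65, 0) mm from tin_center in the tin's axes.
- bar (a point): Centre of the lid's wooden bar handle: 12 (x) by 60 (y, its length) by 12 mm (z), on two end posts, 20 mm clear above the lid. It is a bail: its posts tip a little to front and back on pivots at the lid. Lid shut and bail upright, it lies at (-45, 0, 26) mm from tin_center in the tin's axes: 110 mm from the hinge, the catch 142 mm, so a 15 N pull loads the catch with about 9 N.
- catch (a joint): Travel of the sliding catch along the tin's +y, m: 0 fully open, 0.040 fully home at its stop, where its tongue covers the lip. Sliding it takes about 3 N; it stays where it is left.
- thumb (a point): Centre of the catch's upright steel thumb piece, 12 (x) by 16 (y) by 22 mm (z); axes as tin_center. It lies 25 mm above the shut lid's top and 79 mm in front of the tin's centre; push it towards +y. Below it a post of the same section goes down to the track; from the post's +y side the flat tongue (18 by 28 by 7 mm) reaches out, its top 8 mm above the lid's top.
- tongue: The catch's springy steel tongue; origin: below it at table level. With the catch home there is free play of 2 to 11 mm between lip and tongue, different each time and hard to see; then the tongue yields 1 mm for every 10 N on it. It is strained beyond 15 N on it (a pull of about 23 N on the bar).
- jar: Glass jam jar with a steel twist lid, 68 mm across, 105 mm high, beside the tin; origin under its centre. Leave it alone.
- protractor: Clear plastic protractor, half disc 120 mm long, 3 mm thick, flat on the table; origin under the middle of its straight edge. Leave it alone.
- ruler: Flat wooden ruler, 160 by 30 by 4 mm, lying on the table behind the tin; origin under its middle. Leave it alone.
- lid: Lid, a 130 by 210 by 5 mm panel; origin on the hinge line at mid-width, axes as tin_center when shut; starts ajar, its front (-x) edge raised by 0.25 to 0.6 rad. It stays where it is left; a few newtons press it down. A lip, 18 (x) by 30 (y) by 4 mm, stands out at the front, 30 mm to the -y side of mid-width, 0 to 9 mm below the panel. It must be down before the catch passes over.

How it is judged:
On the way, in this order (a step that is already met when the one before it is completed fails the run):
1. the lid is shut and the catch is fully home over the lip (value of joint catch above 0.0375 m and angle between lid's own z axis and vertical below 0.07 rad), for 0.2 s.
2. the lid is pulled up against the catch so that the catch carries 6.2 to 11.6 N (a pull of about 11.5 to 18.5 N on the bar) for 0.8 s without a break (contact force between tongue and lid between 6.2 and 11.6 N and value of joint catch above 0.0375 m), for 0.8 s.
At the end, for the whole second after the job is handed in: The catch is home within 2.5 mm of its stop, the lid is down under it (opened less than 0.1 rad), the pull is off (under 2 N on the catch) and all is still (value of joint catch above 0.0375 m and angle between lid's own z axis and vertical below 0.1 rad and contact force between tongue and lid below 2 N and angular speed of lid below 0.05 rad/s); the robot touches nothing.
It fails at once if the catch is strained: more than 15 N between tongue and lid (contact force between tongue and lid above 15 N).
It fails at once if the jar is shifted more than 30 mm or tipped (distance of jar from where it was at the start of the episode above 0.03 m or angle between jar's own z axis and vertical above 0.4 rad).
It fails at once if the protractor is shifted more than 30 mm (distance of protractor from where it was at the start of the episode above 0.03 m).
It fails at once if the ruler is shifted more than 30 mm (distance of ruler from where it was at the start of the episode above 0.03 m).
It also fails if it takes over 64 s, if anything falls off the work surface, if the arm or the gripper's body presses on something with over 40 N, if the wrist force passes 120 N, or if a joint passes its speed limit or range.

## Robot

A 6-joint arm with a two-finger parallel gripper is mounted at the origin on the work surface. World frame = base frame: x ahead of the robot, y to its left, z up, the work surface at z = 0. Lengths are in m, angles in rad, forces in N, time in s.
With the tool pointing down it reaches from about 0.25 to 0.775 m from the base axis. Payload 4 kg.
Tool frame: the origin (TCP) lies between the finger pads; the fingertips stand 14 mm ahead of it and the grasp point (between the pads) lies 5 mm behind it; z points along the fingers, y is the direction in which the jaws open and shut (so a half turn about z gives the same grasp; the last joint's range is limited). The gripper opens to 94 mm and grips with 3 to 60 N. Pads are 16 mm wide; open, the fingers measure 119 mm over their backs; the gripper's body (75 mm by 177 mm) begins 78 mm behind the grasp point.
Start: joints at [-1.279, 0.087, 1.371, -0, 1.684, -0.103], TCP at [0.212, -0.508, 0.22] pointing down, gripper open.
Joint ranges: [-3.1, 3.1], [-0.76, 2.03], [0.27, 2.55], [-1.08, 4.22], [0.17, 2.65], [-2.57, 2.57]. Speed limits (rad/s): [2.79, 2.79, 3.14, 3.14, 3.14, 3.14].

## Interface

Orientations are given as [roll, pitch, yaw] about the fixed x, y, z axes, in that order (R = Rz(yaw) Ry(pitch) Rx(roll)).
In Python, from bench import robot, cams, spotter gives the robot as it stands.
- The arm moves only by the shell command python3 -m inch 'ROWS'. ROWS is JSON, a list of rows, each an object of numbers: "grip": the opening, from 0 (shut) to 1 (fully open); "dx", "dy", "dz": the shift along the tool's x, y, z in units of 25 mm (1.0 is 25 mm); "rx", "ry", "rz": the turn, a rotation vector about the tool's x, y, z in units of 5 degrees (1.0 is 5 degrees). A call has 1 to 12 rows; each row shifts and turns the pose as measured when the row begins, along the tool's axes as they then stand; what a row does not reach is not made up. A row lasts 1/8 s, in which the tool goes at most 62.5 mm and 10.7 degrees, less where a joint would pass 70% of its speed; a pose out of reach is approached as far as the arm can. A call is refused whole if a number of a shift passes 1 or a number of a turn 1, either way. A call with a gripper value outside its range is refused whole. The fingers move at their own pace and stop on an object; the grip force is fixed at half the most. Time passes only in rows, so rows that do not move let the fingers close. It gives the time, the measured TCP pose, the force and the opening at its end, in the units of the state.
- robot.get_obs(): the state, without advancing time (a new reading comes with each control period).
- cams.snapshot(name): name is "scene" or "top"; returns a dict with "frame" (480x640x3 uint8, red, green, blue), "intrinsics" (3x3 intrinsics, pixels), "k1" (the pictures are not rectified: a ray, as slopes to the right and down, at radius r is drawn at 1 + k1 r^2 times it, then the intrinsics apply), "eye" and "orientation" of the camera in the world. Camera axes: x right, y up, looking along -z (the intrinsics and any distortion apply to the point x, -y, -z); pixel columns grow to the right and rows downward; lengths in m; the calibration is good to about 2 mm. A picture is of the moment at which its call begins. There is no depth.
- robot.close_job(): hands the job in, once; it reports no verdict.
Trained networks look in a picture, given as the dict that the camera call returned (one of the last four; its "shot" number tells which), for a name from the list of things; names that differ only in an ending like _2 or _b are one class to them, and where a whole thing is asked for, a point or a joint stands for the part that bears it (a point fixed in the world has none). Each returns a list of dicts, best first, with "score" (0 to 1); they miss things now and then, are a little off and sometimes report something else, mostly with a low value. They report only what shows in the picture. A call takes as long as a camera call.
- spotter.regions_of(picture, query): "pixels" (480x640 bool, what is visible of it) and "extent" ([left, top, right, bottom] in pixels, round what is visible of it).
- spotter.place_of(picture, query): "pixel" ([column, row] in pixels: a listed point, or the origin of a listed thing).
The state is a dict: "time": time; "joint_positions": joint angles; "qvel": joint speeds; "joint_torque": joint torques, N m; "tool_pos": TCP position; "ee_rot": TCP orientation; "wrist_force": force on the tool from outside, world axes, zero at the start; "wrist_torque": the same for the moment, N m; "width": finger opening in m.
Only numpy, scipy, OpenCV 4.12 (cv2) and the standard library are available. Lean on these libraries where they do the work, as an engineer would, in place of code of your own. Each camera call takes 0.05 s, during which the arm holds its last target.

## Working session

There is one attempt and no reset: what is moved stays moved. The work goes in short steps, Python scripts to look and compute and a shell command to move; the robot and the scene stay as the last step left them, time stands still between calls to the robot, and variables do not carry over. Pictures are saved under pics/ and viewed, and the job is handed in when it is done.

```bash
ls; mkdir -p pics
cat > h.py <<'E'
import numpy as np, cv2
from bench import robot, cams, spotter
from scipy.spatial.transform import Rotation as Ro
def camR(p):
    o=np.array(p["orientation"],float)
    if o.shape==(3,3): return o
    return Ro.from_euler('xyz',o).as_matrix() if o.size==3 else Ro.from_quat(o).as_matrix()
def ray(p,px):
    K=np.array(p["intrinsics"]); k=p["k1"]
    d=(np.array([(px[0]-K[0,2])/K[0,0],(px[1]-K[1,2])/K[1,1]])); s=d.copy()
    for _ in range(30): s=d/(1+k*(s@s))
    v=camR(p)@np.array([s[0],-s[1],-1]); return np.array(p["eye"]),v
def at_z(p,px,z):
    e,v=ray(p,px); return e+v*(z-e[2])/v[2]
def proj(p,X):
    c=camR(p).T@(np.array(X)-np.array(p["eye"])); s=np.array([c[0],-c[1]])/-c[2]
    s=s*(1+p["k1"]*(s@s)); K=np.array(p["intrinsics"]); return np.array([K[0,0]*s[0]+K[0,2],K[1,1]*s[1]+K[1,2]])
def tri(p,a,q,b):
    e1,v1=ray(p,a);e2,v2=ray(q,b)
    t=np.linalg.lstsq(np.c_[v1,-v2],e2-e1,rcond=None)[0]
    A=e1+v1*t[0];B=e2+v2*t[1]; return (A+B)/2,np.linalg.norm(A-B)
def save(p,n): cv2.imwrite('pics/'+n+'.png',cv2.cvtColor(p["frame"],cv2.COLOR_RGB2BGR))
E
python3 - <<'E'
from h import *
print(robot.get_obs())
S=cams.snapshot("scene");T=cams.snapshot("top")
save(S,'s0');save(T,'t0')
for k in("eye","orientation","k1","intrinsics"):print(S[k],T[k])
for n in["tin_center","lid_pad","bar","thumb","tongue","jar","protractor","ruler","lid"]:
    a=spotter.place_of(S,n);b=spotter.place_of(T,n)
    print(n,[(x["pixel"],round(x["score"],2)) for x in a[:2]],[(x["pixel"],round(x["score"],2)) for x in b[:2]])
    if a and b: print('   ',tri(S,a[0]["pixel"],T,b[0]["pixel"]))
E
```

```text
pics
{'time': 0.0, 'joint_positions': array([-1.27907002e+00,  8.79344721e-02,  1.37222725e+00,  1.42874894e-05,
        1.68359063e+00, -1.03135074e-01]), 'qvel': array([ 0.00098962,  0.00130238,  0.00060715, -0.00137817, -0.00142952,
        0.00065923]), 'joint_torque': array([ 1.99817063e-03, -3.40173769e+01, -3.02427542e+01,  7.19136279e-02,
        3.30451224e-02, -1.67258163e-04]), 'tool_pos': array([ 0.21140918, -0.50719422,  0.21832906]), 'ee_rot': array([-3.1394459e+00, -2.3647014e-04,  3.9486272e-01]), 'wrist_force': array([ 0.16662784, -0.27344742,  0.63395935]), 'wrist_torque': array([-0.02490063, -0.05159814,  0.03352158]), 'width': 0.093691239758555}
[1.5953742  0.1150163  0.85109649] [0.41141441 0.02656947 1.04139693]
[ 0.89286698 -0.01211861  1.67870122] [ 2.43379408e-01 -1.14048066e-03 -1.52134711e+00]
-0.07749875572999025 -0.14621165955308266
[[542.42958621   0.         317.76608007]
 [  0.         542.42958621 235.13063   ]
 [  0.           0.           1.        ]] [[513.3402783    0.         317.70468114]
 [  0.         513.3402783  228.12437067]
 [  0.         
[... 497 characters left out ...]
1], 0.47)]
    (array([0.55503753, 0.08874164, 0.09958749]), np.float64(0.1535896308223704))
tongue [] []
jar [([444.7, 269.0], 0.69)] [([184.3, 239.2], 0.74)]
    (array([ 0.63212292,  0.31867117, -0.00092681]), np.float64(0.0032198806041792813))
protractor [([253.8, 251.9], 0.91)] [([403.2, 249.8], 0.73), ([182.3, 238.5], 0.46)]
    (array([ 0.63079446, -0.13706662,  0.00434483]), np.float64(0.007530407040395023))
ruler [([350.8, 319.9], 0.8)] [([282.0, 163.4], 0.95)]
    (array([ 0.81215595,  0.11688777, -0.00466871]), np.float64(0.012042672697635674))
lid [([351.4, 252.9], 0.86)] [([286.7, 206.1], 0.58)]
    (array([0.69183887, 0.10035483, 0.07750666]), np.float64(0.0005143914001581997))
```

View pics/s0.png

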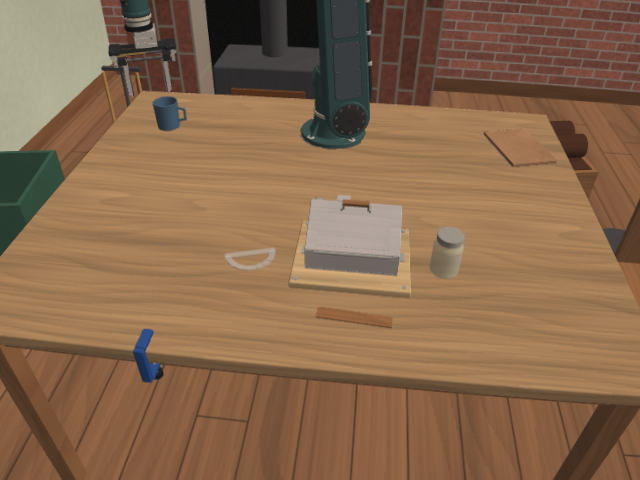

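View pics/t0.png

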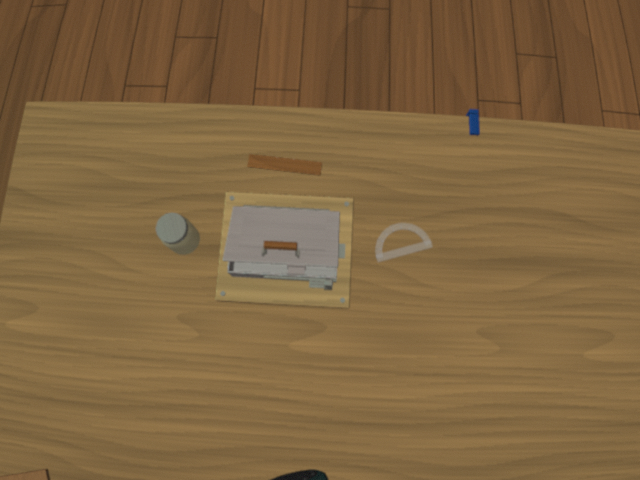

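The scene picture is from behind: tin at about (355,240), jar at (447,252). In the top picture the tin is at (283,243), bar at (280,245), and the thumb at about (328,285). I'll zoom in on this and fit the board corners.

Run:
```python
from h import *
S=cams.snapshot("scene");T=cams.snapshot("top")
c=T["frame"][180:320,200:370]; cv2.imwrite('pics/t1.png',cv2.cvtColor(cv2.resize(c,None,fx=4.7,fy=4.2,interpolation=cv2.INTER_CUBIC),cv2.COLOR_RGB2BGR))
c=S["frame"][180:300,280:480]; cv2.imwrite('pics/s1.png',cv2.cvtColor(cv2.resize(c,None,fx=4,fy=4,interpolation=cv2.INTER_CUBIC),cv2.COLOR_RGB2BGR))
P=[at_z(T,q,.018)[:2] for q in[(226,193),(353,198),(348,306),(216,301)]]
P=np.array(P);print(P, P.mean(0))
for i in range(4):
    d=P[(i+1)%4]-P[i];print(np.linalg.norm(d),np.degrees(np.arctan2(d[1],d[0])))
r=spotter.regions_of(T,"tin_center"); print([(x["score"],x["extent"],x["pixels"].sum()) for x in r])
for n in["thumb","tongue","catch","lid","bar"]:
    r=spotter.regions_of(T,n)
    print(n,[(round(x["score"],2),x["extent"],cv2.minAreaRect(np.argwhere(x["pixels"])[:,::-1].astype(np.float32))) for x in r[:2]])
```

```text
[[ 0.73163103  0.23413322]
 [ 0.73364124 -0.03241168]
 [ 0.5090078  -0.0300454 ]
 [ 0.50510014  0.23378109]] [0.61984505 0.10136431]
0.2665524829380955 -89.56789990338015
0.22464590432524353 179.3964693847904
0.26385542163494385 90.8485728707104
0.22653116914077367 0.08906392188851554
[(0.75, [216.1, 187.5, 353.1, 306.2], np.int64(14364)), (0.45, [153.8, 214.3, 200.5, 250.8], np.int64(1266))]
thumb [(0.72, [307.4, 275.8, 333.4, 290.1], ((320.4634094238281, 283.3292541503906), (23.52191734313965, 9.82840633392334), 6.340191841125488)), (0.7, [154.7, 213.9, 199.2, 255.0], ((177.19117736816406, 232.98529052734375), (46.324684143066406, 33.823158264160156), 32.47119140625))]
tongue [(0.73, [307.6, 278.1, 324.1, 286.2], ((316.03466796875, 282.65350341796875), (14.527543067932129, 8.457816123962402), 5.7105937004089355))]
catch [(0.66, [246.7, 152.9, 322.4, 176.8], ((284.8720703125, 164.7061309814453), (73.9036865234375, 14.780736923217773), 6.054191589355469)), (0.64, [310.4, 273.7, 336.0, 291.4], ((320.4558410644531, 283.5735168457031), (23.39243507385254, 9.970544815063477), 4.39870548248291))]
lid [(0.97, [222.8, 203.6, 340.6, 274.7], ((281.68170166015625, 240.88821411132812), (115.66897583007812, 66.90232849121094), 3.094058036804199)), (0.64, [216.4, 192.3, 350.8, 307.2], ((284.7860412597656, 249.38731384277344), (134.34707641601562, 110.30091857910156), 3.1507160663604736))]
bar [(0.66, [264.2, 241.9, 296.5, 255.9], ((279.6544189453125, 247.6067657470703), (33.575355529785156, 12.779881477355957), 3.6913859844207764)), (0.25, [309.2, 274.0, 334.2, 290.1], ((320.45941162109375, 283.56854248046875), (23.511526107788086, 10.045833587646484), 4.085616588592529))]
```

View pics/t1.png

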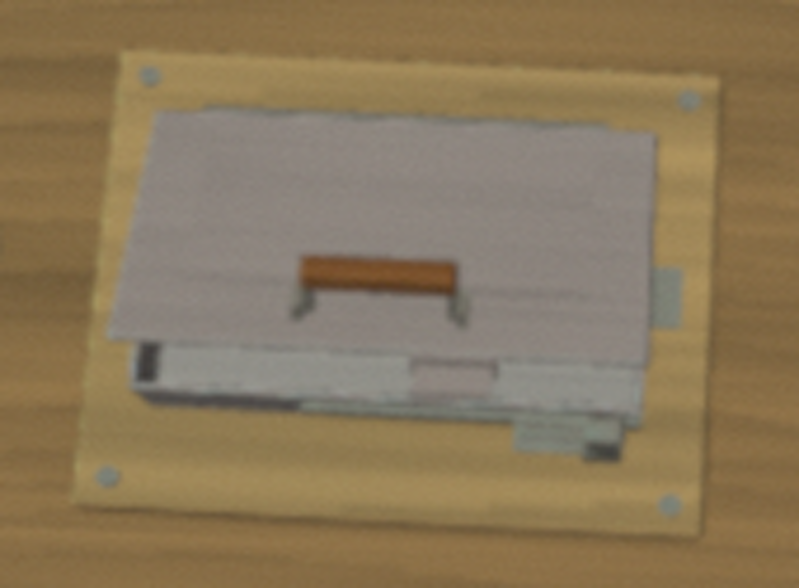

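View pics/s1.png

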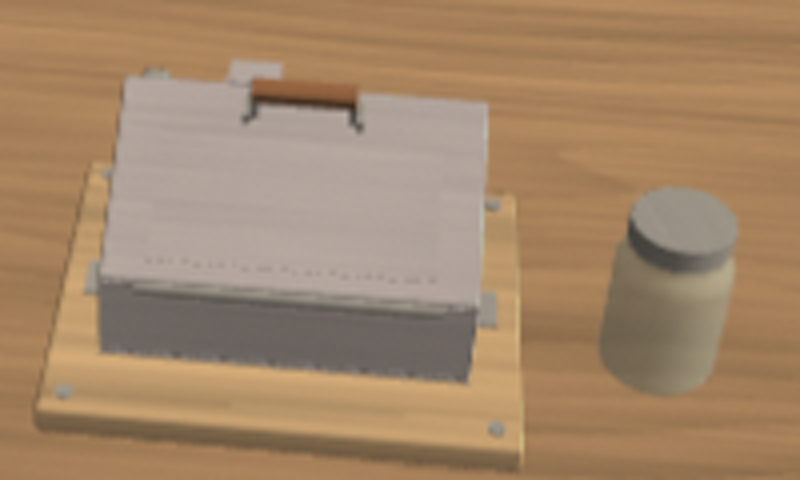

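Run:
```python
from h import *
from scipy.optimize import least_squares
S=cams.snapshot("scene");T=cams.snapshot("top")
def w(l,p): 
    c,s=np.cos(p[2]),np.sin(p[2]); return np.array([p[0]+c*l[0]-s*l[1],p[1]+s*l[0]+c*l[1],.078+l[2]])
def lid(l,p):
    d=np.array(l)-[.065,0,-.005]; a=p[3] # front raises
    return np.array([.065+np.cos(a)*d[0]+np.sin(a)*d[2],d[1],-.005-np.sin(a)*d[0]+np.cos(a)*d[2]])
obs=[]
for im,q in((T,[(226,193),(353,198),(348,306),(216,301)]),):
    for px,s in zip(q,[(1,1),(1,-1),(-1,-1),(-1,1)]): obs.append((im,px,(s[0]*.115,s[1]*.135,-.06),0,'board'))
u=lambda a,b:(200+a/4.7,180+b/4.2)
obs+=[(T,u(133,390),(-.065,.105,-.005),0,'rimL'),(T,u(641,422),(-.065,-.105,-.005),0,'rimR'),
(T,u(108,338),(-.065,.105,0),1,'lidL'),(T,u(648,364),(-.065,-.105,0),1,'lidR')]
v=lambda a,b:(280+a/4,180+b/4)
obs+=[(S,v(522,466),(.115,.135,-.078),0,'bS'),(S,v(37,425),(.115,-.135,-.078),0,'bS'),(S,v(127,78),(-.065,-.105,0),1,'lidS'),(S,v(487,103),(-.065,.105,0),1,'lidS')]
for im in(S,T):
    for n,l,f in(("tin_center",(0,0,0),0),("lid_pad",(-.04,.065,0),1),("bar",(-.045,0,.026),1),("lid",(.065,0,-.005),1)):
        r=spotter.place_of(im,n)
        if r: obs.append((im,r[0]["pixel"],l,f,n))
def res(p): return np.concatenate([proj(im,w(lid(l,p) if f else l,p))-px for im,px,l,f,n in obs])
r=least_squares(res,[.622,.1,0,.43],loss='soft_l1')
print(r.x)
for o,e in zip(obs,res(r.x).reshape(-1,2)):print(o[4],e.round(1))
p=r.x
for a,b in((602,442),(620,430),(603,455)): print('thumbtop',at_z(T,u(a,b),.114))
for a,b in((515,418),(513,452),(585,452)): print('tongue',at_z(T,u(a,b),.086))
```

```text
[0.62162503 0.10074709 0.00120845 0.40123774]
board [-0.6 -2.2]
board [ 0.9 -1.4]
board [2.1 1.2]
board [-0.8 -0.7]
rimL [-0.9 -0.8]
rimR [ 0.8 -2.9]
lidL [-0.2  0.1]
lidR [ 0.7 -0.4]
bS [-0.8  1.1]
bS [-1.1  1.2]
lidS [-1.3 -1.1]
lidS [-0.3 -0.8]
tin_center [ 0.  -0.5]
lid_pad [ 1.2 -0.4]
bar [1.4 1.1]
lid [ 0.4 -1. ]
tin_center [-0.6  1.5]
lid_pad [2.8 1.1]
bar [-2.9  0.6]
lid [-0.9  2. ]
thumbtop [0.53573092 0.01280174 0.114     ]
thumbtop [0.54128881 0.00608622 0.114     ]
thumbtop [0.53010964 0.01216115 0.114     ]
tongue [0.54852905 0.04751777 0.086     ]
tongue [0.53326237 0.04750726 0.086     ]
tongue [0.53468247 0.01893176 0.086     ]
```

```bash
python3 -m inch '[{"grip":0,"dx":1,"rz":-1},{"grip":0,"dx":1,"rz":-1},{"grip":0,"dx":1,"rz":-1},{"grip":0,"dx":1,"rz":-1},{"grip":0,"dx":1,"rz":-1},{"grip":0,"dx":1,"rz":-1},{"grip":0,"dx":1,"rz":-1},{"grip":0,"dx":1,"rz":-1},{"grip":0,"dx":1,"rz":-1},{"grip":0,"dx":1,"rz":-1},{"grip":0,"dx":1,"rz":-1},{"grip":0,"dx":1,"rz":-1}]'
```

```text
invalid input at $[0]: expected keys grip, dx, dy, dz, rx, ry, rz
```

```bash
python3 -m inch '[{"grip":0,"dx":1,"dy":0,"dz":0,"rx":0,"ry":0,"rz":-1},{"grip":0,"dx":1,"dy":0,"dz":0,"rx":0,"ry":0,"rz":-1},{"grip":0,"dx":1,"dy":0,"dz":0,"rx":0,"ry":0,"rz":-1},{"grip":0,"dx":1,"dy":0,"dz":0,"rx":0,"ry":0,"rz":-1},{"grip":0,"dx":1,"dy":0,"dz":0,"rx":0,"ry":0,"rz":-1},{"grip":0,"dx":1,"dy":0,"dz":0,"rx":0,"ry":0,"rz":-1},{"grip":0,"dx":1,"dy":0,"dz":0,"rx":0,"ry":0,"rz":-1},{"grip":0,"dx":1,"dy":0,"dz":0,"rx":0,"ry":0,"rz":-1},{"grip":0,"dx":1,"dy":0,"dz":0,"rx":0,"ry":0,"rz":-1},{"grip":0,"dx":1,"dy":0,"dz":0,"rx":0,"ry":0,"rz":-1},{"grip":0,"dx":1,"dy":0,"dz":0,"rx":0,"ry":0,"rz":-1},{"grip":0,"dx":1,"dy":0,"dz":0,"rx":0,"ry":0,"rz":-1}]'
```

```text
time: 3.4
tool_pos: [0.3968, -0.2805, 0.219]
ee_rot: [3.141, 0.0, 1.473]
wrist_force: [0.3, 0.1, -0.0]
width: 0.0001
```

```bash
python3 -m inch '[{"grip":0,"dx":1,"dy":0.5,"dz":0,"rx":0,"ry":0,"rz":-1},{"grip":0,"dx":1,"dy":0.5,"dz":0,"rx":0,"ry":0,"rz":-0.1},{"grip":0,"dx":1,"dy":0.5,"dz":0,"rx":0,"ry":0,"rz":0},{"grip":0,"dx":1,"dy":0.5,"dz":0,"rx":0,"ry":0,"rz":0},{"grip":0,"dx":1,"dy":0.5,"dz":0,"rx":0,"ry":0,"rz":0},{"grip":0,"dx":1,"dy":0.5,"dz":0,"rx":0,"ry":0,"rz":0},{"grip":0,"dx":1,"dy":0.5,"dz":0,"rx":0,"ry":0,"rz":0},{"grip":0,"dx":1,"dy":0.5,"dz":0,"rx":0,"ry":0,"rz":0},{"grip":0,"dx":1,"dy":0.5,"dz":0,"rx":0,"ry":0,"rz":0},{"grip":0,"dx":1,"dy":0.5,"dz":0,"rx":0,"ry":0,"rz":0},{"grip":0,"dx":1,"dy":0.5,"dz":0,"rx":0,"ry":0,"rz":0},{"grip":0,"dx":1,"dy":0.5,"dz":0,"rx":0,"ry":0,"rz":0}]'
```

```text
time: 4.9
tool_pos: [0.5529, 0.0286, 0.2203]
ee_rot: [3.138, 0.002, 1.572]
wrist_force: [0.3, -0.6, 0.3]
width: 0.0004
```

```bash
python3 -m inch '[{"grip":0,"dx":1,"dy":0.2,"dz":0,"rx":0,"ry":0,"rz":0},{"grip":0,"dx":1,"dy":0.2,"dz":0,"rx":0,"ry":0,"rz":0},{"grip":0,"dx":1,"dy":0.2,"dz":0,"rx":0,"ry":0,"rz":0},{"grip":0,"dx":1,"dy":0.2,"dz":0,"rx":0,"ry":0,"rz":0},{"grip":0,"dx":1,"dy":0.2,"dz":0.2,"rx":0,"ry":0,"rz":0},{"grip":0,"dx":0.6,"dy":0.2,"dz":1,"rx":0,"ry":0,"rz":0},{"grip":0,"dx":0,"dy":0,"dz":1,"rx":0,"ry":0,"rz":0},{"grip":0,"dx":0,"dy":0,"dz":0,"rx":0,"ry":0,"rz":0}]'
python3 - <<'E'
from h import *
S=cams.snapshot("scene");T=cams.snapshot("top")
a=cv2.resize(S["frame"][150:300,280:480],(800,600));cv2.imwrite('pics/s2.png',a[...,::-1])
E
```

```text
time: 5.9
tool_pos: [0.5846, 0.1758, 0.1637]
ee_rot: [3.137, 0.002, 1.576]
wrist_force: [0.6, -0.0, 0.8]
width: 0.0004
```

View pics/s2.png

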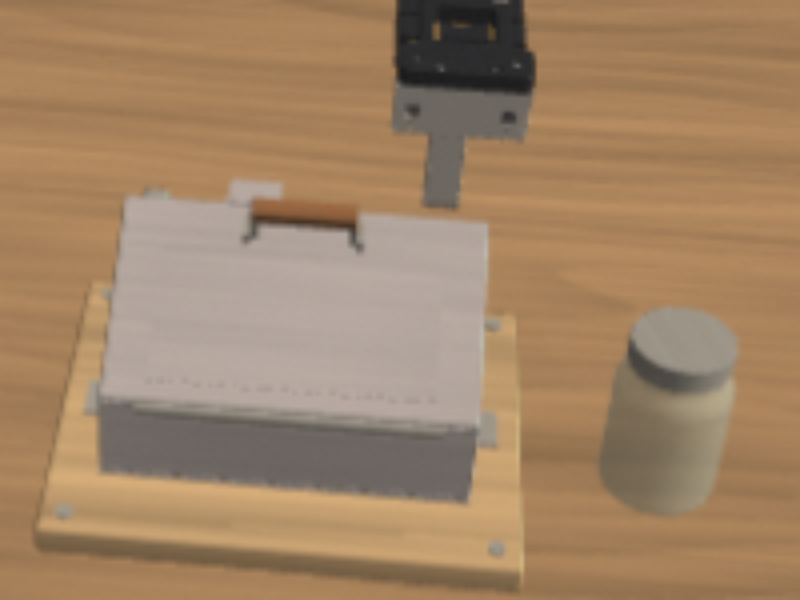

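The closed fingertips are at crop (440,205), above the lid's front corner on the +y side. Next I press down.

```bash
python3 -m inch '[{"grip":0,"dx":-0.3,"dy":-0.1,"dz":0.4,"rx":0,"ry":0,"rz":0},{"grip":0,"dx":0,"dy":0,"dz":0.4,"rx":0,"ry":0,"rz":0},{"grip":0,"dx":0,"dy":0,"dz":0.3,"rx":0,"ry":0,"rz":0},{"grip":0,"dx":0,"dy":0,"dz":0.3,"rx":0,"ry":0,"rz":0},{"grip":0,"dx":0,"dy":0,"dz":0.3,"rx":0,"ry":0,"rz":0},{"grip":0,"dx":0,"dy":0,"dz":0.3,"rx":0,"ry":0,"rz":0}]'; python3 -m inch '[{"grip":0,"dx":0,"dy":0,"dz":0.3,"rx":0,"ry":0,"rz":0},{"grip":0,"dx":0,"dy":0,"dz":0.3,"rx":0,"ry":0,"rz":0}]'
```

```text
time: 6.75
tool_pos: [0.586, 0.1672, 0.1178]
ee_rot: [3.125, -0.001, 1.574]
wrist_force: [-0.3, -0.5, 0.7]
width: 0.0005
time: 7.0
tool_pos: [0.5862, 0.1673, 0.1016]
ee_rot: [3.125, -0.001, 1.574]
wrist_force: [-1.0, 0.1, 0.3]
width: 0.0008
```

```bash
python3 -m inch '[{"grip":0,"dx":0,"dy":0,"dz":0.3,"rx":0,"ry":0,"rz":0}]';python3 -m inch '[{"grip":0,"dx":0,"dy":0,"dz":0.15,"rx":0,"ry":0,"rz":0}]'; python3 -m inch '[{"grip":0,"dx":0,"dy":0,"dz":0.15,"rx":0,"ry":0,"rz":0}]'
python3 - <<'E'
from h import *
S=cams.snapshot("scene");T=cams.snapshot("top")
a=cv2.resize(S["frame"][150:300,280:480],(800,600));cv2.imwrite('pics/s3.png',a[...,::-1])
E
```

```text
time: 7.12
tool_pos: [0.5862, 0.1673, 0.0935]
ee_rot: [3.125, -0.001, 1.574]
wrist_force: [-0.8, 0.0, 1.3]
width: 0.0002
time: 7.25
tool_pos: [0.5862, 0.1674, 0.0919]
ee_rot: [3.125, -0.001, 1.574]
wrist_force: [-8.3, -1.4, 19.6]
width: 0.0003
time: 7.38
tool_pos: [0.5862, 0.1674, 0.092]
ee_rot: [3.124, -0.001, 1.574]
wrist_force: [-7.7, -2.3, 17.7]
width: 0.0005
```

View pics/s3.png

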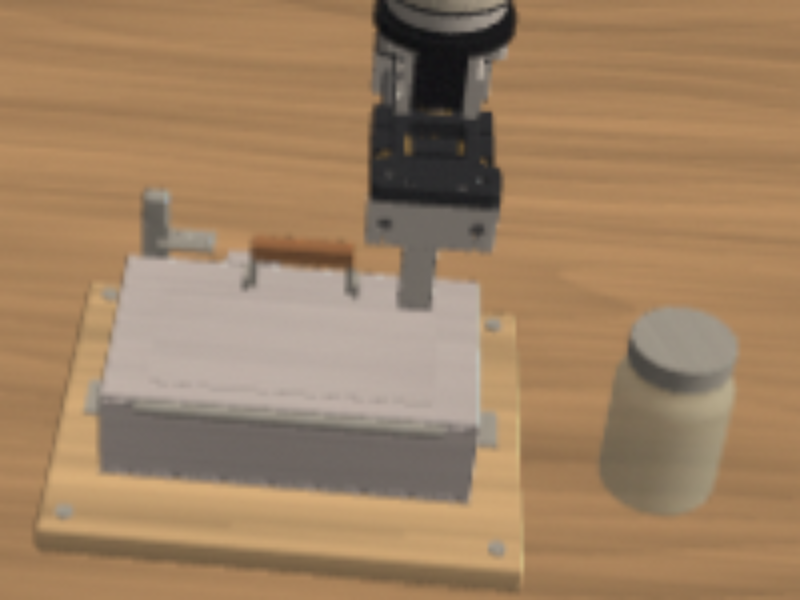

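Lid is flat: the tool stopped at z=0.092, as expected for shut. The thumb shows at crop (155,215). Next I lift and move to its -y side.

```bash
python3 -m inch '[{"grip":0,"dx":0,"dy":0,"dz":-1,"rx":0,"ry":0,"rz":0},{"grip":0,"dx":0,"dy":0,"dz":-1,"rx":0,"ry":0,"rz":0},{"grip":0,"dx":-0.5,"dy":-0.2,"dz":-0.6,"rx":-0.2,"ry":0,"rz":0},{"grip":0,"dx":-1,"dy":-0.3,"dz":0,"rx":0,"ry":0,"rz":0},{"grip":0,"dx":-1,"dy":-0.3,"dz":0,"rx":0,"ry":0,"rz":0},{"grip":0,"dx":-1,"dy":-0.3,"dz":0,"rx":0,"ry":0,"rz":0},{"grip":0,"dx":-1,"dy":-0.3,"dz":0,"rx":0,"ry":0,"rz":0},{"grip":0,"dx":-1,"dy":-0.2,"dz":0,"rx":0,"ry":0,"rz":0},{"grip":0,"dx":-1,"dy":-0.1,"dz":0,"rx":0,"ry":0,"rz":0},{"grip":0,"dx":-0.5,"dy":0,"dz":0,"rx":0,"ry":0,"rz":0},{"grip":0,"dx":0,"dy":0,"dz":0,"rx":0,"ry":0,"rz":0}]'
```

```text
time: 8.85
tool_pos: [0.5434, -0.0124, 0.1563]
ee_rot: [3.101, -0.001, 1.576]
wrist_force: [-0.4, 0.9, -0.3]
width: 0.0006
```

```bash
python3 -m inch '[{"grip":0,"dx":-0.4,"dy":-0.1,"dz":0,"rx":0.45,"ry":0,"rz":0},{"grip":0,"dx":0,"dy":0,"dz":0.7,"rx":0,"ry":0,"rz":0},{"grip":0,"dx":0,"dy":0,"dz":0.7,"rx":0,"ry":0,"rz":0},{"grip":0,"dx":0,"dy":0,"dz":0.4,"rx":0,"ry":0,"rz":0},{"grip":0,"dx":0,"dy":0,"dz":0,"rx":0,"ry":0,"rz":0}]'
python3 - <<'E'
from h import *
S=cams.snapshot("scene");T=cams.snapshot("top")
a=cv2.resize(S["frame"][150:270,260:420],(800,600));cv2.imwrite('pics/s4.png',a[...,::-1])
a=cv2.resize(T["frame"][210:330,240:400],(800,600));cv2.imwrite('pics/t4.png',a[...,::-1])
E
```

```text
time: 9.48
tool_pos: [0.54, -0.0186, 0.1059]
ee_rot: [-3.14, -0.004, 1.579]
wrist_force: [-0.6, -0.2, -0.5]
width: 0.0005
```

View pics/s4.png

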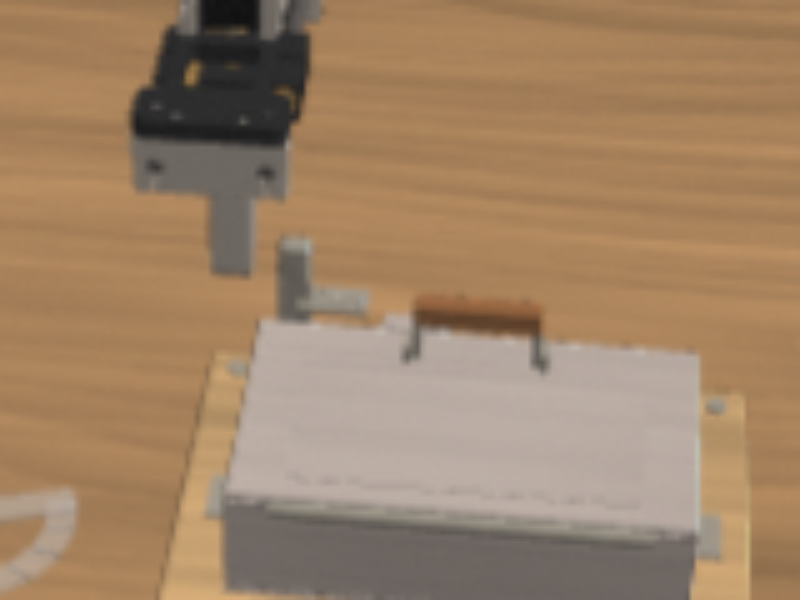

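View pics/t4.png

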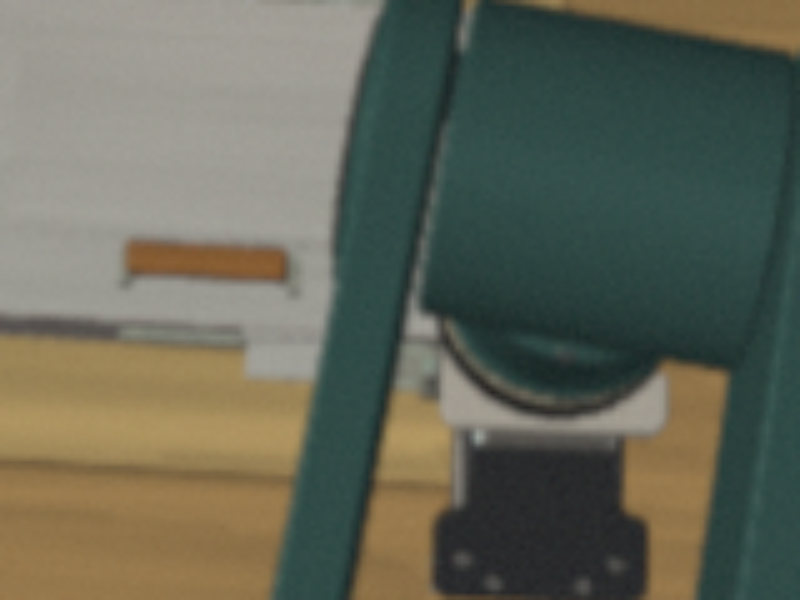

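The finger is beside the thumb on its -y side, with a gap of about 8 mm, and overlaps its height. Pushing towards +y.

```bash
python3 -m inch '[{"grip":0,"dx":0.3,"dy":0,"dz":0,"rx":0,"ry":0,"rz":0},{"grip":0,"dx":0.3,"dy":0,"dz":0,"rx":0,"ry":0,"rz":0},{"grip":0,"dx":0.3,"dy":0,"dz":0,"rx":0,"ry":0,"rz":0},{"grip":0,"dx":0.3,"dy":0,"dz":0,"rx":0,"ry":0,"rz":0}]'; python3 -m inch '[{"grip":0,"dx":0.3,"dy":0,"dz":0,"rx":0,"ry":0,"rz":0},{"grip":0,"dx":0.3,"dy":0,"dz":0,"rx":0,"ry":0,"rz":0}]'
```

```text
time: 10.07
tool_pos: [0.5415, 0.0108, 0.1087]
ee_rot: [3.138, 0.001, 1.578]
wrist_force: [0.6, -3.3, -1.4]
width: 0.0005
time: 10.32
tool_pos: [0.5415, 0.0265, 0.1087]
ee_rot: [3.137, 0.002, 1.578]
wrist_force: [0.2, -3.3, -1.6]
width: 0.0005
```

```bash
python3 -m inch '[{"grip":0,"dx":0.2,"dy":0,"dz":0,"rx":0,"ry":0,"rz":0}]'; python3 -m inch '[{"grip":0,"dx":0.15,"dy":0,"dz":0,"rx":0,"ry":0,"rz":0}]';python3 -m inch '[{"grip":0,"dx":0.15,"dy":0,"dz":0,"rx":0,"ry":0,"rz":0}]';python3 -m inch '[{"grip":0,"dx":0.15,"dy":0,"dz":0,"rx":0,"ry":0,"rz":0}]'
```

```text
time: 10.45
tool_pos: [0.5415, 0.029, 0.1088]
ee_rot: [3.137, 0.009, 1.578]
wrist_force: [0.4, -15.7, -1.1]
width: 0.0001
time: 10.58
tool_pos: [0.5416, 0.029, 0.1089]
ee_rot: [3.138, 0.018, 1.577]
wrist_force: [-0.3, -13.6, -0.7]
width: 0.0002
time: 10.7
tool_pos: [0.5415, 0.0289, 0.109]
ee_rot: [3.138, 0.027, 1.575]
wrist_force: [-0.1, -12.4, -1.7]
width: 0.0004
time: 10.82
tool_pos: [0.5415, 0.0289, 0.109]
ee_rot: [3.138, 0.035, 1.573]
wrist_force: [-0.3, -11.9, -1.0]
width: 0.0004
```

```bash
python3 -m inch '[{"grip":0,"dx":-0.6,"dy":0,"dz":0,"rx":0,"ry":-0.4,"rz":0},{"grip":0,"dx":-0.5,"dy":0,"dz":-1,"rx":0,"ry":0,"rz":0},{"grip":0,"dx":-0.5,"dy":0,"dz":-1,"rx":0,"ry":0,"rz":0},{"grip":0,"dx":-1,"dy":0,"dz":-0.3,"rx":0,"ry":0,"rz":0},{"grip":0,"dx":-1,"dy":0,"dz":0,"rx":0,"ry":0,"rz":0},{"grip":0,"dx":-1,"dy":-1,"dz":0,"rx":0,"ry":0,"rz":0},{"grip":0,"dx":-1,"dy":-1,"dz":0,"rx":0,"ry":0,"rz":0},{"grip":0,"dx":0,"dy":0,"dz":0,"rx":0,"ry":0,"rz":0}]'
python3 - <<'E'
from h import *
S=cams.snapshot("scene");T=cams.snapshot("top")
a=cv2.resize(S["frame"][150:270,280:440],(800,600));cv2.imwrite('pics/s5.png',a[...,::-1])
a=cv2.resize(T["frame"][200:320,200:360],(800,600));cv2.imwrite('pics/t5.png',a[...,::-1])
for n in["bar","thumb","tongue","lid_pad"]:
    a=spotter.place_of(S,n);b=spotter.place_of(T,n)
    print(n,[(x["pixel"],round(x["score"],2)) for x in a[:2]],[(x["pixel"],round(x["score"],2)) for x in b[:2]])
    if a and b: print('   ',tri(S,a[0]["pixel"],T,b[0]["pixel"]))
for dy in(.030,.034,.040):
    for im in(S,T): print(dy,[proj(im,(.543,.0109+dy,z)).round(1) for z in(.114,.078)], proj(im,(.5425,.0469+dy,.086)).round(1))
E
```

```text
time: 11.82
tool_pos: [0.4925, -0.1002, 0.1794]
ee_rot: [3.133, 0.053, 1.58]
wrist_force: [0.2, -0.0, -0.6]
width: 0.0005
bar [([354.6, 210.8], 0.74), ([379.8, 226.5], 0.6)] [([284.0, 264.2], 0.49)]
    (array([0.57198231, 0.09774749, 0.10413032]), np.float64(0.003642159822227202))
thumb [([334.3, 203.2], 0.74)] [([309.7, 277.8], 0.65)]
    (array([0.54887117, 0.04857682, 0.10518331]), np.float64(0.003089943166881845))
tongue [] [([284.7, 161.7], 0.47)]
lid_pad [([381.8, 224.8], 0.63)] [([249.3, 261.1], 0.68)]
    (array([0.57959123, 0.16517955, 0.07519792]), np.float64(0.0005110507714392822))
0.03 [array([330.7, 198.5]), array([330.3, 210.8])] [345.4 209. ]
0.03 [array([312.8, 280.5]), array([313. , 283.2])] [293.7 281.9]
0.034 [array([332.4, 198.6]), array([332. , 210.9])] [347.1 209.2]
0.034 [array([310.6, 280.4]), array([310.9, 283.1])] [291.6 281.8]
0.04 [array([334.9, 198.8]), array([334.5, 211.1])] [349.6 209.3]
0.04 [array([307.3, 280.2]), array([307.7, 282.9])] [288.4 281.7]
```

View pics/s5.png

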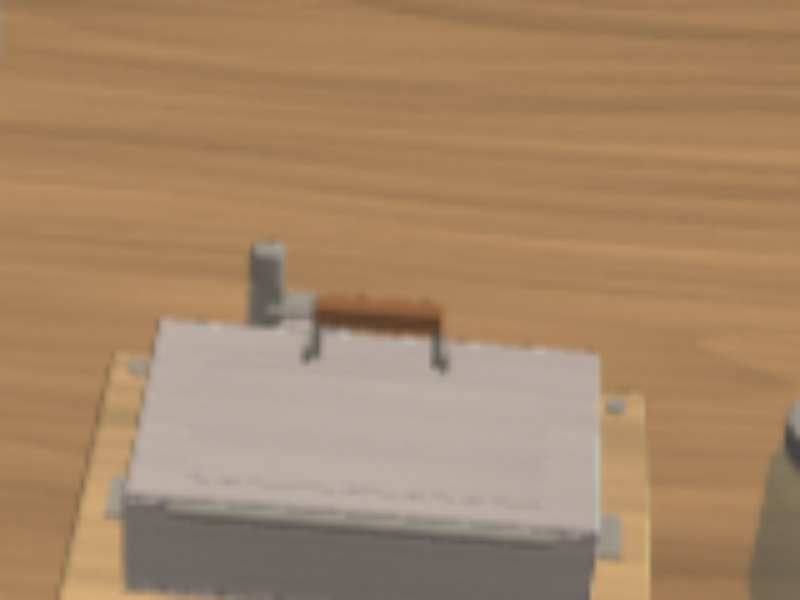

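View pics/t5.png

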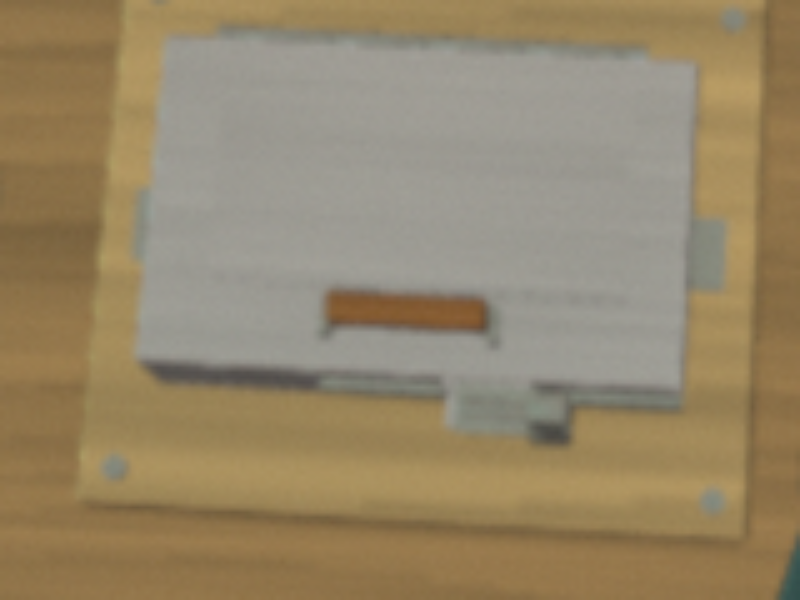

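Run:
```python
from h import *
T=cams.snapshot("top");S=cams.snapshot("scene")
a=cv2.resize(T["frame"][268:293,283:318],None,fx=22,fy=22,interpolation=cv2.INTER_NEAREST);cv2.imwrite('pics/t6.png',a[...,::-1])
a=cv2.resize(S["frame"][190:222,320:360],None,fx=18,fy=18,interpolation=cv2.INTER_NEAREST);cv2.imwrite('pics/s6.png',a[...,::-1])
for X in((.543,.0857,.074),(.543,.0557,.074)): print(proj(T,X),proj(S,X))
```

```text
[289.4025478  282.30733363] [348.82345604 213.46337964]
[305.19892969 283.10629621] [336.40532464 212.54090882]
```

View pics/t6.png

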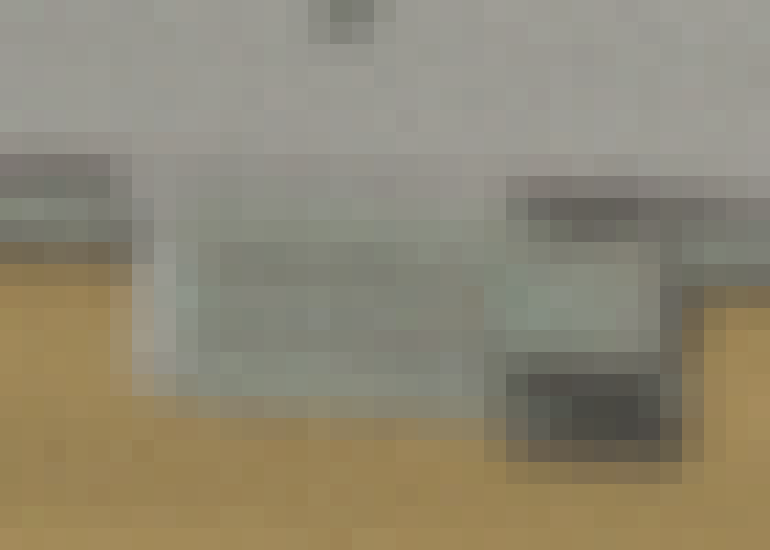

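View pics/s6.png

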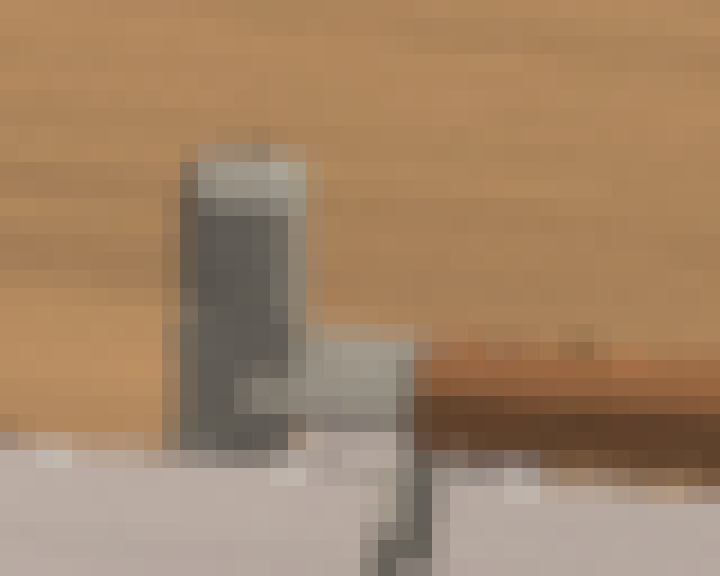

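```bash
python3 -m inch '[{"grip":0,"dx":0.9,"dy":0.5,"dz":0,"rx":0,"ry":0.6,"rz":0},{"grip":0,"dx":0.9,"dy":0.5,"dz":0,"rx":0,"ry":0,"rz":0},{"grip":0,"dx":0.9,"dy":0.5,"dz":0,"rx":0,"ry":0,"rz":0},{"grip":0,"dx":0.9,"dy":0.4,"dz":0.6,"rx":0,"ry":0,"rz":0},{"grip":0,"dx":0.3,"dy":0,"dz":1,"rx":0,"ry":0,"rz":0},{"grip":0,"dx":0,"dy":0,"dz":1,"rx":0,"ry":0,"rz":0},{"grip":0,"dx":0,"dy":0,"dz":0.2,"rx":0,"ry":0,"rz":0},{"grip":0,"dx":0,"dy":0,"dz":0,"rx":0,"ry":0,"rz":0}]'
```

```text
time: 13.42
tool_pos: [0.543, 0.0011, 0.1068]
ee_rot: [3.132, 0.001, 1.582]
wrist_force: [0.1, 0.3, 0.4]
width: 0.0007
```

```bash
python3 -m inch '[{"grip":0,"dx":0.4,"dy":0,"dz":0,"rx":0,"ry":0,"rz":0},{"grip":0,"dx":0.4,"dy":0,"dz":0,"rx":0,"ry":0,"rz":0},{"grip":0,"dx":0.3,"dy":0,"dz":0,"rx":0,"ry":0,"rz":0}]'; python3 -m inch '[{"grip":0,"dx":0.2,"dy":0,"dz":0,"rx":0,"ry":0,"rz":0}]'; python3 -m inch '[{"grip":0,"dx":0.3,"dy":0,"dz":0,"rx":0,"ry":0,"rz":0}]';  python3 -m inch '[{"grip":0,"dx":0.3,"dy":0,"dz":0,"rx":0,"ry":0,"rz":0}]'
```

```text
time: 13.8
tool_pos: [0.5442, 0.029, 0.1098]
ee_rot: [3.127, 0.003, 1.581]
wrist_force: [-0.2, -12.6, -3.2]
width: 0.0003
time: 13.92
tool_pos: [0.5443, 0.0292, 0.11]
ee_rot: [3.127, 0.015, 1.58]
wrist_force: [0.1, -18.3, -2.0]
width: 0.0004
time: 14.05
tool_pos: [0.5442, 0.0293, 0.1101]
ee_rot: [3.128, 0.032, 1.578]
wrist_force: [-0.3, -21.4, -1.4]
width: 0.0007
time: 14.18
tool_pos: [0.5442, 0.0292, 0.1102]
ee_rot: [3.128, 0.049, 1.575]
wrist_force: [-0.6, -18.8, 0.6]
width: 0.0006
```

```bash
python3 -m inch '[{"grip":0,"dx":-0.5,"dy":0,"dz":0,"rx":0,"ry":0.6,"rz":0},{"grip":0,"dx":0,"dy":0,"dz":-1,"rx":0,"ry":0,"rz":0},{"grip":0,"dx":0,"dy":0,"dz":-1,"rx":0,"ry":0,"rz":0},{"grip":0.33,"dx":0.6,"dy":0.2,"dz":-0.6,"rx":0,"ry":0,"rz":0},{"grip":0.33,"dx":0.8,"dy":0.3,"dz":0,"rx":0.1,"ry":0,"rz":0},{"grip":0.33,"dx":0.8,"dy":0.3,"dz":0,"rx":0.1,"ry":0,"rz":0},{"grip":0.33,"dx":0.8,"dy":0.3,"dz":0,"rx":0,"ry":0,"rz":0},{"grip":0.33,"dx":0.4,"dy":0.1,"dz":0,"rx":0,"ry":0,"rz":0},{"grip":0.33,"dx":0,"dy":0,"dz":0,"rx":0,"ry":0,"rz":0}]'
python3 - <<'E'
from h import *
T=cams.snapshot("top");S=cams.snapshot("scene")
a=cv2.resize(S["frame"][130:250,280:440],(800,600));cv2.imwrite('pics/s7.png',a[...,::-1])
a=cv2.resize(T["frame"][200:320,200:360],(800,600));cv2.imwrite('pics/t7.png',a[...,::-1])
print(at_z(T,(281.4,261.6),.11))
E
```

```text
time: 15.3
tool_pos: [0.5745, 0.1098, 0.1796]
ee_rot: [-3.139, -0.005, 1.578]
wrist_force: [-0.2, -0.4, 0.7]
width: 0.031
[0.57567028 0.10059005 0.11      ]
```

View pics/s7.png

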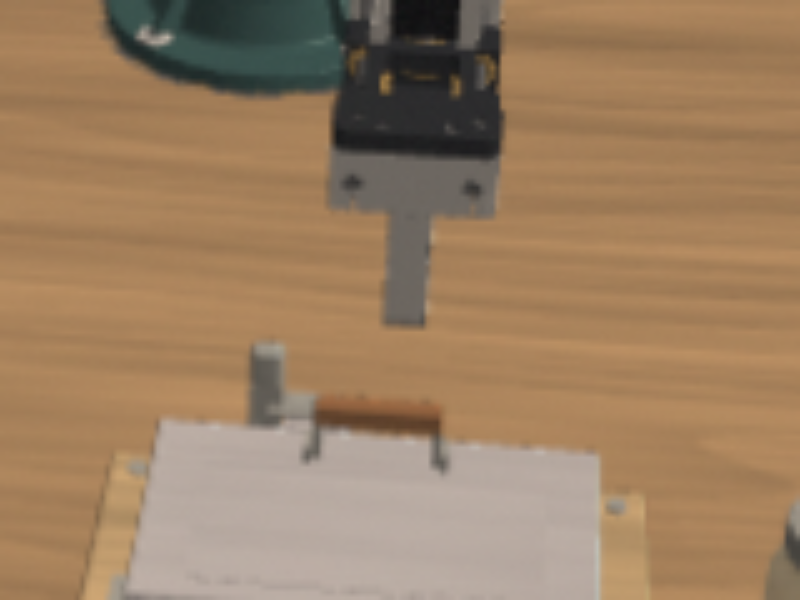

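View pics/t7.png

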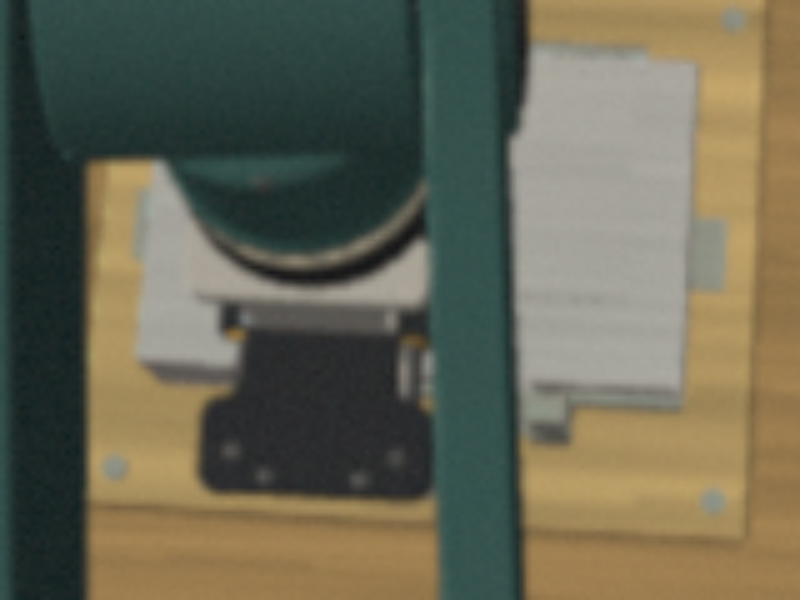

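The thumb is still home at crop (267,385) in the scene picture, and the gripper is above the bar. Descending to straddle it.

```bash
python3 -m inch '[{"grip":0.36,"dx":-0.25,"dy":0.05,"dz":0.5,"rx":0,"ry":0,"rz":0.1},{"grip":0.36,"dx":0,"dy":0,"dz":0.8,"rx":0,"ry":0,"rz":0},{"grip":0.36,"dx":0,"dy":0,"dz":0.6,"rx":0,"ry":0,"rz":0},{"grip":0.36,"dx":0,"dy":0,"dz":0.4,"rx":0,"ry":0,"rz":0},{"grip":0.36,"dx":0,"dy":0,"dz":0.3,"rx":0,"ry":0,"rz":0}]'; python3 -m inch '[{"grip":0.36,"dx":0,"dy":0,"dz":0.2,"rx":0,"ry":0,"rz":0},{"grip":0.36,"dx":0,"dy":0,"dz":0,"rx":0,"ry":0,"rz":0}]'
```

```text
time: 16.02
tool_pos: [0.5752, 0.0987, 0.1109]
ee_rot: [-3.139, -0.003, 1.563]
wrist_force: [-1.0, 0.4, -0.2]
width: 0.034
time: 16.27
tool_pos: [0.575, 0.0986, 0.1051]
ee_rot: [-3.138, -0.003, 1.562]
wrist_force: [-0.5, 0.3, 0.8]
width: 0.0341
```

```bash
python3 -m inch '[{"grip":0.36,"dx":0,"dy":0,"dz":0.2,"rx":0,"ry":0,"rz":0},{"grip":0.36,"dx":0,"dy":0,"dz":0,"rx":0,"ry":0,"rz":0}]';python3 - <<'E'
from h import *
F=[]
for i in range(6):
    S=cams.snapshot("scene");F.append(robot.get_obs()["wrist_force"])
print(np.mean(F,0),np.std(F,0))
a=cv2.resize(S["frame"][150:240,310:430],(800,600));cv2.imwrite('pics/s8.png',a[...,::-1])
E
```

```text
time: 16.52
tool_pos: [0.5756, 0.0988, 0.1007]
ee_rot: [-3.14, -0.003, 1.563]
wrist_force: [0.4, 0.4, 0.5]
width: 0.0335
[-0.07058689  0.37075836  0.01880623] [0.33668747 0.58434304 0.32801569]
```

View pics/s8.png

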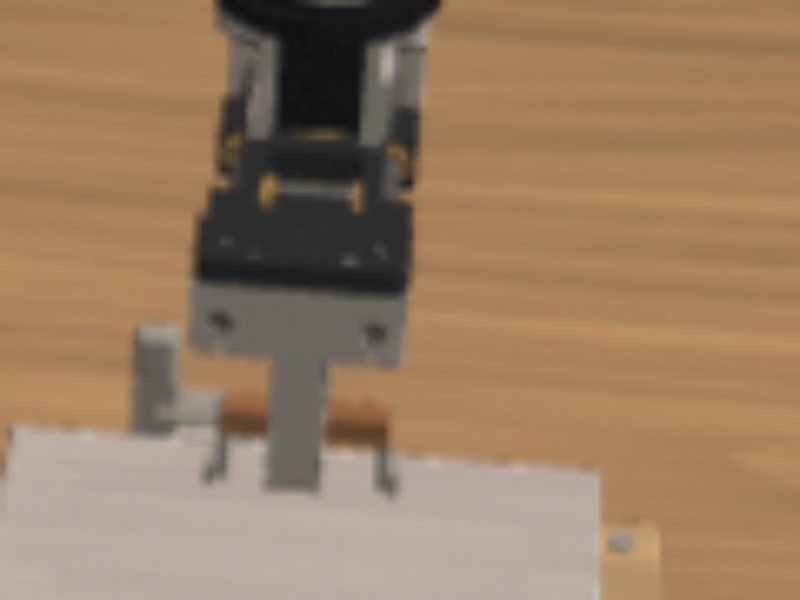

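The fingers straddle the bar between its posts. The force bias is about 0, with 0.3 N noise in z. Closing.

```bash
python3 -m inch '[{"grip":0,"dx":0,"dy":0,"dz":0,"rx":0,"ry":0,"rz":0},{"grip":0,"dx":0,"dy":0,"dz":0,"rx":0,"ry":0,"rz":0},{"grip":0,"dx":0,"dy":0,"dz":0,"rx":0,"ry":0,"rz":0},{"grip":0,"dx":0,"dy":0,"dz":0,"rx":0,"ry":0,"rz":0},{"grip":0,"dx":0,"dy":0,"dz":0,"rx":0,"ry":0,"rz":0}]'
```

```text
time: 17.45
tool_pos: [0.5762, 0.0988, 0.1014]
ee_rot: [3.141, -0.003, 1.563]
wrist_force: [0.4, -0.4, -0.5]
width: 0.0116
```

```bash
python3 -m inch '[{"grip":0,"dx":0,"dy":0,"dz":-0.05,"rx":0,"ry":0,"rz":0}]'; python3 -m inch '[{"grip":0,"dx":0,"dy":0,"dz":-0.05,"rx":0,"ry":0,"rz":0}]'; python3 -m inch '[{"grip":0,"dx":0,"dy":0,"dz":-0.05,"rx":0,"ry":0,"rz":0}]'; python3 -m inch '[{"grip":0,"dx":0,"dy":0,"dz":-0.05,"rx":0,"ry":0,"rz":0}]'; python3 -m inch '[{"grip":0,"dx":0,"dy":0,"dz":-0.05,"rx":0,"ry":0,"rz":0}]'; python3 -m inch '[{"grip":0,"dx":0,"dy":0,"dz":-0.05,"rx":0,"ry":0,"rz":0}]'
```

```text
time: 17.58
tool_pos: [0.5763, 0.0988, 0.1022]
ee_rot: [3.141, -0.003, 1.563]
wrist_force: [2.5, 0.5, -3.0]
width: 0.0114
time: 17.7
tool_pos: [0.5763, 0.0988, 0.1032]
ee_rot: [3.141, -0.003, 1.563]
wrist_force: [3.4, 0.0, -2.5]
width: 0.0112
time: 17.82
tool_pos: [0.5765, 0.0988, 0.1042]
ee_rot: [3.141, -0.003, 1.563]
wrist_force: [1.3, 0.1, -2.9]
width: 0.0117
time: 17.95
tool_pos: [0.5766, 0.0988, 0.1054]
ee_rot: [3.141, -0.003, 1.563]
wrist_force: [1.2, 0.2, -2.7]
width: 0.0114
time: 18.08
tool_pos: [0.5767, 0.0988, 0.1066]
ee_rot: [3.141, -0.003, 1.563]
wrist_force: [2.1, 0.5, -5.6]
width: 0.0112
time: 18.2
tool_pos: [0.5767, 0.0988, 0.1069]
ee_rot: [3.141, -0.003, 1.563]
wrist_force: [3.9, 1.1, -7.9]
width: 0.0117
```

```bash
python3 -m inch '[{"grip":0,"dx":0,"dy":0,"dz":-0.06,"rx":0,"ry":0,"rz":0}]'; python3 -m inch '[{"grip":0,"dx":0,"dy":0,"dz":-0.08,"rx":0,"ry":0,"rz":0}]'
```

```text
time: 18.32
tool_pos: [0.5767, 0.0988, 0.1072]
ee_rot: [3.142, -0.004, 1.563]
wrist_force: [4.7, 1.4, -11.7]
width: 0.0119
time: 18.45
tool_pos: [0.5767, 0.0988, 0.1075]
ee_rot: [-3.141, -0.003, 1.563]
wrist_force: [6.1, 0.7, -12.3]
width: 0.0115
```

```bash
python3 -m inch '[{"grip":0,"dx":0,"dy":0.04,"dz":-0.09,"rx":0,"ry":0,"rz":0}]'; python3 -m inch '[{"grip":0,"dx":0,"dy":0.04,"dz":-0.09,"rx":0,"ry":0,"rz":0}]'
```

```text
time: 18.58
tool_pos: [0.5768, 0.0987, 0.1076]
ee_rot: [-3.138, -0.003, 1.562]
wrist_force: [3.1, 1.3, -12.4]
width: 0.0117
time: 18.7
tool_pos: [0.5769, 0.0988, 0.1078]
ee_rot: [-3.134, -0.003, 1.563]
wrist_force: [4.2, 0.0, -14.8]
width: 0.0118
```

```bash
python3 -m inch '[{"grip":0,"dx":0,"dy":0.04,"dz":-0.09,"rx":0,"ry":0,"rz":0}]'; python3 -m inch '[{"grip":0,"dx":0,"dy":0.04,"dz":-0.09,"rx":0,"ry":0,"rz":0}]'
```

```text
time: 18.82
tool_pos: [0.577, 0.0988, 0.1081]
ee_rot: [-3.131, -0.003, 1.563]
wrist_force: [4.8, 1.6, -16.5]
width: 0.012
time: 18.95
tool_pos: [0.5771, 0.0987, 0.1084]
ee_rot: [-3.128, -0.003, 1.563]
wrist_force: [5.0, 1.2, -19.8]
width: 0.0117
```

```bash
python3 -m inch '[{"grip":0,"dx":0,"dy":0.03,"dz":-0.04,"rx":-0.05,"ry":0,"rz":0}]'
```

```text
time: 19.08
tool_pos: [0.5771, 0.0988, 0.1084]
ee_rot: [-3.13, -0.003, 1.563]
wrist_force: [3.4, 0.2, -16.5]
width: 0.0117
```

Run:
```python
from h import *
for i in range(4):
    cams.snapshot("scene");o=robot.get_obs();print(o["time"],o["wrist_force"].round(1),o["tool_pos"][2].round(5))
```

```text
19.125 [  3.8   1.6 -19.5] 0.10839
19.175 [  4.3   0.9 -19.4] 0.10839
19.225 [  4.6   1.5 -19.8] 0.10841
19.275 [  5.1  -0.1 -20.2] 0.10847
```

```bash
python3 -m inch '[{"grip":0,"dx":0,"dy":0.03,"dz":0.01,"rx":0,"ry":0,"rz":0}]'
python3 - <<'E'
from h import *
for i in range(2):
    cams.snapshot("scene");o=robot.get_obs();print(o["time"],o["wrist_force"].round(1),o["tool_pos"][2].round(5))
E
```

```text
time: 19.4
tool_pos: [0.5772, 0.0987, 0.1082]
ee_rot: [-3.128, -0.003, 1.563]
wrist_force: [1.3, -0.0, -15.5]
width: 0.0116
19.45 [  0.7   0.5 -18.6] 0.10823
19.5 [  1.8   1.7 -17. ] 0.10821
```

```bash
python3 -m inch '[{"grip":0,"dx":0,"dy":0.02,"dz":0.01,"rx":0,"ry":0,"rz":0}]'
python3 - <<'E'
from h import *
for i in range(3):
    cams.snapshot("scene");o=robot.get_obs();print(o["time"],o["wrist_force"].round(1),o["tool_pos"][2].round(5))
E
```

```text
time: 19.62
tool_pos: [0.5772, 0.0987, 0.1082]
ee_rot: [-3.127, -0.003, 1.563]
wrist_force: [1.2, 1.0, -15.1]
width: 0.0118
19.675 [ -0.4   0.6 -14.9] 0.1082
19.725 [ -0.1   1.2 -15.9] 0.10824
19.775 [  0.8   0.8 -14.4] 0.10818
```

Force is steady at about 15 N, so I'll hold it here for over a second while watching it.

Run:
```python
from h import *
F=[]
for i in range(24):
    S=cams.snapshot("scene");o=robot.get_obs();F.append(o["wrist_force"][2])
    if abs(F[-1])>19 or abs(F[-1])<11: print('out',i,F[-1]); break
print(o["time"],np.round(F,1),o["tool_pos"])
a=cv2.resize(S["frame"][150:240,310:430],(800,600));cv2.imwrite('pics/s9.png',a[...,::-1])
```

```text
20.975 [-14.5 -13.8 -14.3 -14.3 -14.2 -14.  -13.6 -12.9 -15.  -13.7 -13.  -13.
 -13.7 -12.1 -12.8 -12.2 -12.7 -12.4 -13.  -12.2 -12.4 -11.6 -12.4 -12.6] [0.57737826 0.09874244 0.10796048]
```

```bash
python3 -m inch '[{"grip":0,"dx":0,"dy":0,"dz":-0.015,"rx":0,"ry":0,"rz":0}]'
python3 - <<'E'
from h import *
F=[]
for i in range(22):
    S=cams.snapshot("scene");o=robot.get_obs();F.append(o["wrist_force"][2])
    if abs(F[-1])>18.5 or abs(F[-1])<11: print('out',i,F[-1]); break
print(o["time"],np.round(F,1),o["tool_pos"],o["wrist_force"])
E
```

```text
time: 21.1
tool_pos: [0.5774, 0.0988, 0.108]
ee_rot: [-3.127, -0.003, 1.563]
wrist_force: [-2.9, 0.2, -14.8]
width: 0.012
22.2 [-13.1 -14.4 -14.3 -14.3 -13.5 -14.  -14.8 -14.9 -15.2 -15.2 -15.2 -15.2
 -15.5 -16.  -15.5 -16.4 -15.9 -15.3 -15.9 -17.  -16.5 -15.7] [0.57734753 0.09872188 0.10816443] [ -2.10215732   0.06091294 -15.6918793 ]
```

The second hold was a steady 13–17 N for 1.1 s. Now I lower the lid back and release.

```bash
python3 -m inch '[{"grip":0,"dx":0,"dy":0,"dz":0.08,"rx":0,"ry":0,"rz":0},{"grip":0,"dx":0,"dy":0,"dz":0.08,"rx":0,"ry":0,"rz":0},{"grip":0,"dx":0,"dy":0,"dz":0.08,"rx":0,"ry":0,"rz":0},{"grip":0,"dx":0,"dy":0,"dz":0.06,"rx":0,"ry":0,"rz":0}]'; python3 -m inch '[{"grip":0,"dx":0,"dy":0,"dz":0,"rx":0,"ry":0,"rz":0}]'
```

```text
time: 22.7
tool_pos: [0.5773, 0.0987, 0.1075]
ee_rot: [-3.13, -0.003, 1.563]
wrist_force: [-4.6, 0.5, -9.7]
width: 0.0118
time: 22.82
tool_pos: [0.5773, 0.0987, 0.108]
ee_rot: [-3.131, -0.003, 1.563]
wrist_force: [-3.7, 0.3, -15.6]
width: 0.0114
```

```bash
python3 -m inch '[{"grip":0,"dx":0,"dy":0,"dz":0.15,"rx":0,"ry":0,"rz":0},{"grip":0,"dx":0,"dy":0,"dz":0.15,"rx":0,"ry":0,"rz":0}]';python3 -m inch '[{"grip":0,"dx":0,"dy":0,"dz":0.15,"rx":0,"ry":0,"rz":0}]'; python3 -m inch '[{"grip":0,"dx":0,"dy":0,"dz":0.12,"rx":0,"ry":0,"rz":0}]'
```

```text
time: 23.08
tool_pos: [0.5772, 0.0988, 0.1061]
ee_rot: [-3.133, -0.003, 1.563]
wrist_force: [-9.6, -0.8, 2.0]
width: 0.0115
time: 23.2
tool_pos: [0.5773, 0.0988, 0.1061]
ee_rot: [-3.135, -0.003, 1.563]
wrist_force: [-9.3, 0.8, 0.3]
width: 0.0116
time: 23.32
tool_pos: [0.5773, 0.0988, 0.1065]
ee_rot: [-3.136, -0.003, 1.563]
wrist_force: [-7.9, 0.1, -3.8]
width: 0.0117
```

```bash
python3 -m inch '[{"grip":0,"dx":0,"dy":-0.05,"dz":0.25,"rx":0,"ry":0,"rz":0}]';python3 -m inch '[{"grip":0,"dx":0,"dy":-0.05,"dz":0.2,"rx":0,"ry":0,"rz":0}]'; python3 -m inch '[{"grip":0,"dx":0,"dy":-0.05,"dz":0.2,"rx":0,"ry":0,"rz":0}]'
```

```text
time: 23.45
tool_pos: [0.577, 0.0988, 0.1047]
ee_rot: [-3.141, -0.003, 1.563]
wrist_force: [-7.5, 0.0, 1.1]
width: 0.0117
time: 23.58
tool_pos: [0.5768, 0.0988, 0.1041]
ee_rot: [3.138, -0.003, 1.563]
wrist_force: [-7.4, -0.8, 1.0]
width: 0.0115
time: 23.7
tool_pos: [0.5767, 0.0988, 0.1038]
ee_rot: [3.133, -0.003, 1.563]
wrist_force: [-7.9, -0.2, 1.0]
width: 0.0118
```

```bash
python3 -m inch '[{"grip":0,"dx":0,"dy":-0.03,"dz":0.15,"rx":0,"ry":0,"rz":0}]';python3 -m inch '[{"grip":0.3,"dx":0,"dy":0,"dz":0,"rx":0,"ry":0,"rz":0},{"grip":0.3,"dx":0,"dy":0,"dz":0,"rx":0,"ry":0,"rz":0},{"grip":0.36,"dx":0,"dy":0,"dz":0,"rx":0,"ry":0,"rz":0}]'
python3 - <<'E'
from h import *
S=cams.snapshot("scene")
a=cv2.resize(S["frame"][150:240,310:430],(800,600));cv2.imwrite('pics/s10.png',a[...,::-1])
E
```

```text
time: 23.82
tool_pos: [0.5767, 0.0988, 0.1039]
ee_rot: [3.13, -0.003, 1.564]
wrist_force: [-8.3, -0.2, -2.0]
width: 0.0117
time: 24.2
tool_pos: [0.5865, 0.0987, 0.116]
ee_rot: [3.101, -0.004, 1.563]
wrist_force: [0.6, -0.1, 0.5]
width: 0.0328
```

View pics/s10.png

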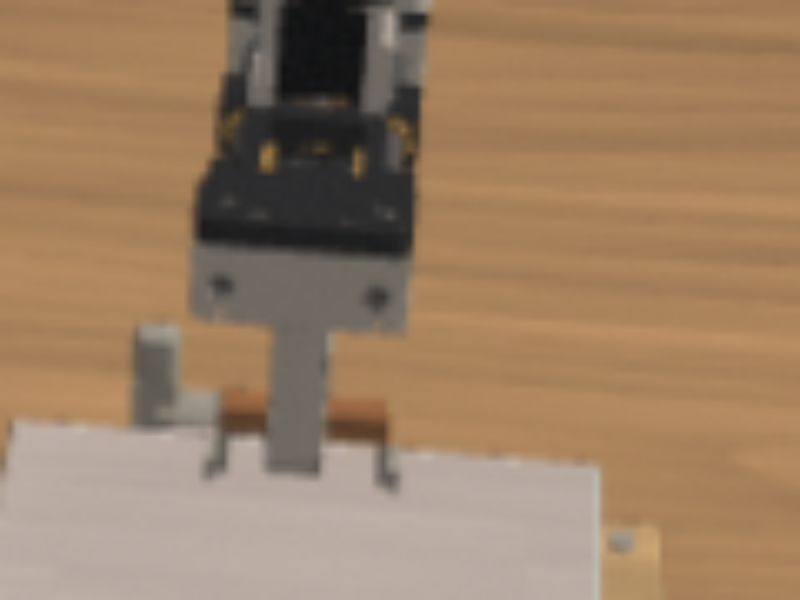

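```bash
python3 -m inch '[{"grip":0.4,"dx":0,"dy":-0.35,"dz":0,"rx":0,"ry":0,"rz":0},{"grip":0.4,"dx":0,"dy":0,"dz":-0.4,"rx":0,"ry":0,"rz":0},{"grip":0.4,"dx":0,"dy":0,"dz":-0.8,"rx":0,"ry":0,"rz":0},{"grip":0.4,"dx":0,"dy":0,"dz":-1,"rx":0,"ry":0,"rz":0},{"grip":0.4,"dx":0,"dy":0,"dz":-1,"rx":0,"ry":0,"rz":0},{"grip":0.4,"dx":-0.6,"dy":-1,"dz":-0.5,"rx":0,"ry":0,"rz":0},{"grip":0.4,"dx":-1,"dy":-1,"dz":0,"rx":0,"ry":0,"rz":0},{"grip":0.4,"dx":-1,"dy":-1,"dz":0,"rx":0,"ry":0,"rz":0},{"grip":0.4,"dx":-1,"dy":-1,"dz":0,"rx":0,"ry":0,"rz":0},{"grip":0.4,"dx":-1,"dy":-0.5,"dz":0,"rx":0,"ry":0,"rz":0},{"grip":0.4,"dx":-1,"dy":0,"dz":0,"rx":0,"ry":0,"rz":0},{"grip":0.4,"dx":0,"dy":0,"dz":0,"rx":0,"ry":0,"rz":0}]'
python3 - <<'E'
from h import *
T=cams.snapshot("top");S=cams.snapshot("scene")
a=cv2.resize(S["frame"][150:270,280:440],(800,600));cv2.imwrite('pics/s11.png',a[...,::-1])
a=cv2.resize(T["frame"][200:320,200:360],(800,600));cv2.imwrite('pics/t11.png',a[...,::-1])
for n in["bar","thumb","lid_pad","jar","protractor","ruler"]:
    a=spotter.place_of(S,n);b=spotter.place_of(T,n)
    if a and b: print(n,tri(S,a[0]["pixel"],T,b[0]["pixel"]))
o=robot.get_obs();print(o["wrist_force"],abs(o["qvel"]).max())
E
```

```text
time: 25.75
tool_pos: [0.4572, -0.044, 0.2125]
ee_rot: [3.09, -0.002, 1.564]
wrist_force: [-0.4, 0.8, 0.4]
width: 0.0375
bar (array([0.57527677, 0.10005737, 0.10514771]), np.float64(0.00721266725670411))
thumb (array([0.54382303, 0.04740262, 0.10430652]), np.float64(0.008670035224797909))
lid_pad (array([0.57826215, 0.16539923, 0.08089298]), np.float64(0.010283074058146281))
jar (array([ 0.62451406,  0.31925462, -0.00235741]), np.float64(0.00013596525018657734))
protractor (array([ 0.6290232 , -0.13818509, -0.00290835]), np.float64(0.005216371946594644))
ruler (array([ 0.81267735,  0.11309742, -0.00499731]), np.float64(0.0005875771545291916))
[-0.09244187 -0.22335274 -0.44868943] 0.0019907802315786145
```

View pics/s11.png

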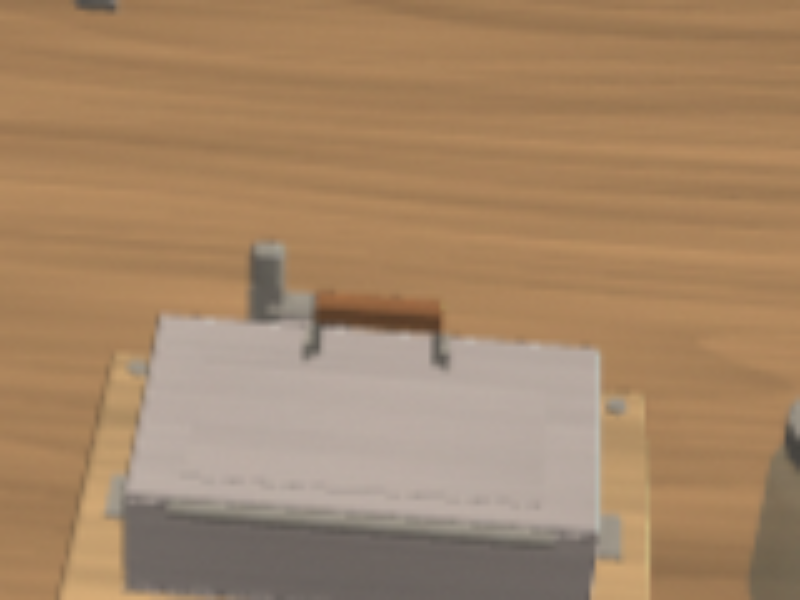

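View pics/t11.png

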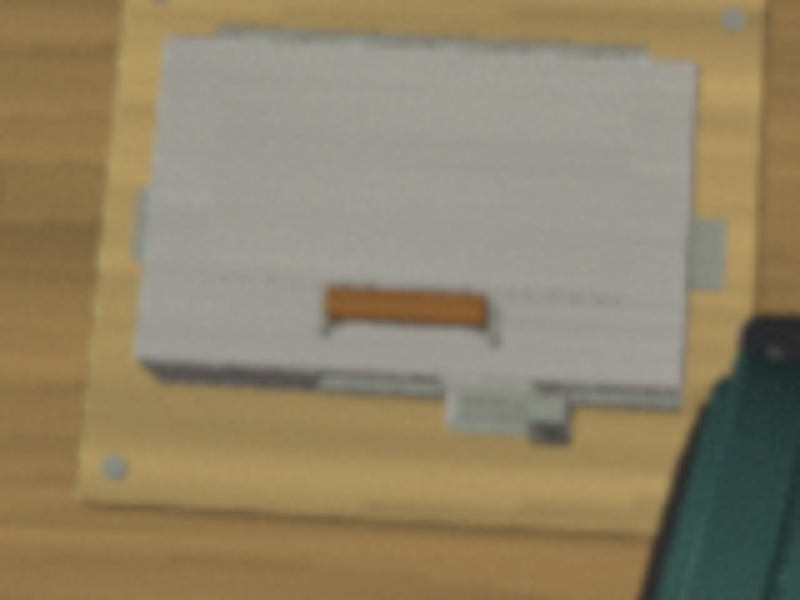

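The tin is latched. The thumb is unchanged at crop (267,280) in the scene picture. The lid's edge sits about 2 mm up, within the roughly 6 mm of free play, and the other things are in place. Handing in.

```bash
python3 -c "
from bench import robot
print(robot.close_job())"
```

```text
the job is handed in; nothing more can be done
None
```

The tin is latched and the job is handed in, at about 26 s of the 64 s allowed. No verdict was reported.

**Lid and catch:** I pressed the lid shut and pushed the catch to a hard stop. A second push at about 21 N moved it no further.

**Pull test:** I pulled up on the bar twice with the force held. The first hold read 12–16 N for about 1.5 s and the second 13–17 N for about 1.1 s. While working up to the first hold, the pull briefly reached about 20 N, which is above the step's band but below the 22 N limit. After the second hold the arm kept pulling at first instead of lowering. When I opened the gripper, the arm sprang back about 10 mm.

**Last checks:**
- **Catch:** it sits exactly where it did before the pull.
- **Lid:** its front edge rests about 2 mm up, within the roughly 6 mm of free play, so I judge nothing is on the tongue.
- **Other things:** the jar, protractor and ruler are within about 8 mm of where they were first measured. That is within the measurement error I saw.
- **Robot:** it is clear of everything, and the wrist force is about 0.

**One disagreement:** the pictures put the catch's travel at about 35 mm rather than 40 mm. I took the hard stop as proof that it is home and assumed it started partly along its track.

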